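# Zero the polariser ring and set it to the long mark

## Task

On the inspection light base, push the polariser ring's lever anticlockwise (seen from above) all the way to the square stop block, then push it back the other way until its pointer stands at the one long mark of the scale, and move clear. Nothing needs gripping, just a push against the side of the lever's upright post: do not lift the ring out of its seat, and leave the dish on the window, the bottle, the bin and the cap alone.

Things in the scene. Friction and masses are not known exactly. Their poses are not given: they have to be found in the camera images.
- light_base: White fixed light base, 280 x 280 mm, its flat deck 60 mm above the table. Origin: centre of its underside, below the ring's turning axis; x axis: level, from that axis to the middle of the lever's swing (lever direction at joint 0). A white window, 93 mm wide, 16 mm above the deck, fills the ring. But for the lever's post and the dish nothing stands over 18 mm above the deck.
- square_stop (a point): Top centre of the square steel stop block, 12 x 12 mm, 18 mm high above the deck, fixed 80 mm from the turning axis, at the anticlockwise end of the lever's swing. The clockwise end has a round steel pin of 12 mm diameter and the same height instead.
- scale_plate: Aluminium disc, 276 mm wide, 2 mm thick, fixed on the deck around the ring, with 13 black radial marks 10 degrees apart, 108 to 117 mm from the axis; the middle one is the long mark (wider, out to 136 mm). Origin: on the ring's turning axis at deck height; x axis: from the turning axis along the long mark, which lies within 0.45 rad of the middle of the swing.
- ring (a joint): Turning angle of the polariser ring with its lever, rad: 0 in the middle of the swing, growing anticlockwise seen from above, +1.0 when the lever rests on the square stop block, -1.0 at the round stop pin. Stiff by friction (about 0.1 N m, 1 N at the post), no spring: it stays where it is left.
- lever_post (a point): Lever's upright round dark steel post, 12 mm thick: point on its centre line, 95 mm from the turning axis, 35 mm above the deck (post: 10 to 60 mm above it). x axis: outwards along the lever, from the turning axis to the pointer, whose tip is 107 mm from the axis. Lever arm: 10 mm wide, top 12 mm above the deck. Ring: dark, 132 mm outer diameter, top 16 mm above the deck.
- ring_lift (a joint): Height in m by which the loose-lying ring (about 0.4 kg) with its lever is lifted out of its seat; 0 when seated.
- dish_mid (a point): Middle of a small loose glass dish, 60 mm in diameter, 18 mm high, standing on the window in the centre of the ring. Leave it alone.
- bottle_mid (a point): Middle of a loose white plastic bottle, 60 mm in diameter, 130 mm high, standing on the table at the robot's right. Leave it alone.
- bin_mid (a point): Middle of a loose blue open bin, 160 x 120 x 60 mm high, on the table at the robot's left. Leave it alone.
- cap_mid (a point): Middle of a loose white cap, a cylinder of 36 mm diameter, 35 mm high, on the table at the robot's right. Leave it alone.

How it is judged:
By the outcome, as a careful person would: the job done as asked, in the order asked, and still so for the second after the job is handed in, with the robot touching nothing.
It also fails if it takes over 48 s, if anything falls off the work surface, if the arm or the gripper's body presses on something with over 40 N, if the wrist force passes 120 N, or if a joint passes its speed limit or range.

## Robot

A 6-joint arm with a two-finger parallel gripper is mounted at the origin on the work surface. World frame = base frame: x ahead of the robot, y to its left, z up, the work surface at z = 0. Lengths are in m, angles in rad, forces in N, time in s.
With the tool pointing down it reaches from about 0.325 to 0.9 m from the base axis. Payload 3.5 kg.
Tool frame: the origin (TCP) lies at the very end of the fingers, on their centre line; the grasp point (between the pads) lies 19 mm behind it; z points along the fingers, y is the line along which they close (so a half turn about z gives the same grasp; the last joint's range is limited). The gripper opens to 85 mm and grips with 20 to 120 N. Pads are 22 mm wide; open, the fingers measure 114 mm over their backs; the gripper's body (76 mm by 85 mm) begins 54 mm behind the grasp point. The pads swing forward as they close: fully open they stand 13 mm farther back than shut.
Start: joints at [1.134, 0.276, -0.026, 1.268, 0, 1.467], TCP at [0.205, 0.59, 0.231] pointing down, gripper open.
Joint ranges: [-3.12, 3.12], [-0.85, 1.88], [-1.08, 1.24], [-1.95, 2.15], [-1.57, 1.53], [-3.14, 3.14]. Speed limits (rad/s): [2.57, 2.57, 3.14, 3.14, 3.14, 3.14].

## Interface

Orientations are given as a rotation vector (axis times angle).
In Python, from workcell import sensors, cams, order gives the robot as it stands.
- The arm moves only by the tool drive_tool, never from a script. Its argument "deltas" is one flat list of numbers, 7 for each row, row after row: the turn, a rotation vector about the tool's x, y, z in degrees, then the shift along the tool's x, y, z in m, then the gripper's target within -1 to 1 (shut at 1, half-way at 0, fully open at -1). A call has 1 to 20 rows; each row shifts and turns the commanded pose from where the row before left it, along the tool's axes as they then stand; what a row does not reach is not made up. A row lasts 1/10 s, in which the tool goes at most 50 mm and 8.59 degrees, less where a joint would pass 70% of its speed; a pose out of reach is approached as far as the arm can. A call is refused whole if a number of a shift passes 0.05 or a number of a turn 8.59, either way. A call with a gripper value outside its range is refused whole. The fingers move at their own pace and stop on an object; the grip force is fixed at half the most. Time passes only in rows, so rows that do not move let the fingers close. It gives the time, the measured TCP pose, the force, the opening and the grip force at its end, in the units of the state.
- sensors.get_obs(): the state, without advancing time (a new reading comes with each control period).
- cams.read_camera(name): name is "scene" or "top" or "wrist"; returns a dict with "img" (400x640x3 uint8, red, green, blue), "depth" (400x640 float32, m along the optical axis (not along the pixel's ray), 0 where there is no reading), "camera_matrix" (3x3 intrinsics, pixels), "k1" (the pictures are not rectified: a ray, as slopes to the right and down, at radius r is drawn at 1 + k1 r^2 times it, then the intrinsics apply), "T" (4x4, takes a point from camera to world coordinates); the wrist camera has in their place "mount" (4x4, takes a point from camera to tool coordinates, whose origin is the TCP and whose axes are the flange's). Camera axes: x right, y up, looking along -z (the intrinsics and any distortion apply to the point x, -y, -z); pixel columns grow to the right and rows downward; lengths in m; the calibration is good to about 2 mm. A picture is of the moment at which its call begins: read the wrist's pose just before it.
- order.job_done(): hands the job in; it is judged then, once.
The state is a dict: "t": time; "joint_positions": joint angles; "dq": joint speeds; "effort": joint torques, N m; "tcp_pos": TCP position; "eef_rot": TCP orientation; "contact_force": force on the tool from outside, world axes, zero at the start; "torque": the same for the moment, N m; "gripper_width": opening from 0.0 (shut) to 1.0 (fully open); "gripper_force": force on a finger pad.
Only numpy, scipy, OpenCV 4.12 (cv2) and the standard library are available. Lean on these libraries where they do the work, as an engineer would, in place of code of your own. Each camera call takes 0.05 s, during which the arm holds its last target. There are 200 camera calls.

## Working session

There is one attempt and no reset: what is moved stays moved. The work goes in short steps, Python scripts to look and compute and a tool call to move; the robot and the scene stay as the last step left them, time stands still between calls to the robot, and variables do not carry over. Pictures are saved under pics/ and viewed, at most 10 in all, crops included, and the job is handed in when it is done.

Besides the shell and the picture viewer there is one more tool, called after "Emit:" as name(argument=value, ...) on one line, values as JSON. drive_tool: Moves the arm, as the interface text tells. Its arguments: {"type":"object","properties":{"deltas":{"type":"array"}},"required":["deltas"]}

```bash
mkdir -p pics; cat > h.py <<'E'
import numpy as np, cv2, pickle
from scipy.spatial.transform import Rotation as R
from workcell import sensors, cams, order
def shot(name,fn=None):
    o=sensors.get_obs(); c=cams.read_camera(name)
    if 'T' not in c:
        T=np.eye(4);T[:3,:3]=R.from_rotvec(o['eef_rot']).as_matrix();T[:3,3]=o['tcp_pos'];c['T']=T@c['mount']
    if fn: cv2.imwrite('pics/'+fn+'.png',c['img'][:,:,::-1]); pickle.dump(c,open('pics/'+fn+'.pkl','wb'))
    return c
def ray(c,px,z):
    K=c['camera_matrix']; px=np.atleast_2d(np.float64(px))
    n=cv2.undistortPoints(px.reshape(-1,1,2),K,np.array([c['k1'],0,0,0.])).reshape(-1,2)
    d=np.c_[n[:,0],-n[:,1],-np.ones(len(n))]@c['T'][:3,:3].T
    o=c['T'][:3,3]
    return o+d*((z-o[2])/d[:,2])[:,None]
E
python3 - <<'E'
from h import *
np.set_printoptions(precision=4,suppress=True)
for n in('top','scene'):
    c=shot(n,n+'0'); print(n,c['T'],c['camera_matrix'],c['k1'])
o=sensors.get_obs();print(o)
E
```

```text
top [[-0.0106  0.9822 -0.1876  0.344 ]
 [-0.9999 -0.0096  0.0064  0.0373]
 [ 0.0045  0.1877  0.9822  1.1531]
 [ 0.      0.      0.      1.    ]] [[445.3277   0.     315.0868]
 [  0.     445.3277 202.6855]
 [  0.       0.       1.    ]] -0.015064671476981067
scene [[-0.5947 -0.6125  0.5208  1.0574]
 [ 0.8038 -0.4397  0.4007  0.4155]
 [-0.0164  0.6569  0.7538  0.8538]
 [ 0.      0.      0.      1.    ]] [[400.2868   0.     319.614 ]
 [  0.     400.2868 200.0435]
 [  0.       0.       1.    ]] -0.05343113435119867
{'t': 0.1, 'joint_positions': array([ 1.1336,  0.2771, -0.0277,  1.268 , -0.    ,  1.4674]), 'dq': array([-0.0018, -0.0014,  0.0029, -0.0018,  0.0003,  0.0014]), 'effort': array([  0.0003, -44.6709,  29.6128,   0.0084,  -0.0001,   0.    ]), 'tcp_pos': array([0.2045, 0.5899, 0.2302]), 'eef_rot': array([-0.5218, -3.0974,  0.0031]), 'contact_force': array([ 0.5335,  0.4113, -0.1539]), 'torque': array([ 0.0095, -0.0104, -0.0179]), 'gripper_force': 0.0, 'gripper_width': 0.9942078811905792}
```

View pics/top0.png

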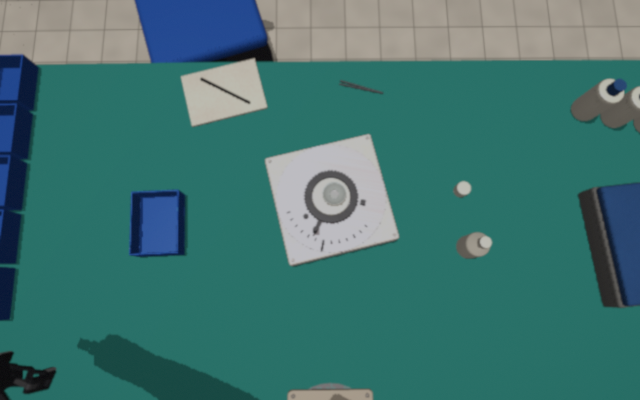

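View pics/scene0.png

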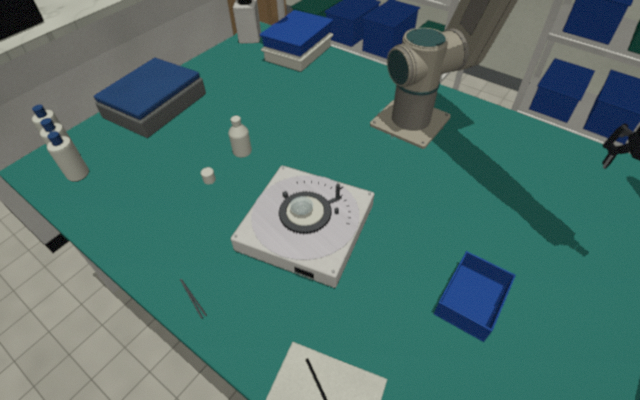

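The light base is centred near (332,200). The lever post is at (317,230), the long mark at (323,245), and the stops at (306,216) and (363,203). I'll enlarge the crop and take measurements.

```bash
python3 - <<'E'
from h import *
np.set_printoptions(precision=4,suppress=True)
c=pickle.load(open('pics/top0.pkl','rb')); im=c['img'][125:275,255:410]
cv2.imwrite('pics/crop.png',cv2.resize(im[:,:,::-1],None,fx=4,fy=4,interpolation=cv2.INTER_CUBIC))
for n,p,z in [('axis',(331,196),.076),('posttop',(316,231),.12),('sqR',(363,203),.078),('pinL',(306,216),.078),('mark',(322.5,246),.062),('bottle',(478,244),.1),('cap',(463,188),.035)]: print(n,ray(c,p,z))
E
```

```text
axis [[ 0.5662 -0.0092  0.076 ]]
posttop [[0.4741 0.0291 0.12  ]]
sqR [[ 0.5475 -0.0875  0.078 ]]
pinL [[0.5165 0.0528 0.078 ]]
mark [[0.4443 0.0132 0.062 ]]
bottle [[ 0.4415 -0.3553  0.1   ]]
cap [[ 0.5925 -0.3521  0.035 ]]
```

View pics/crop.png

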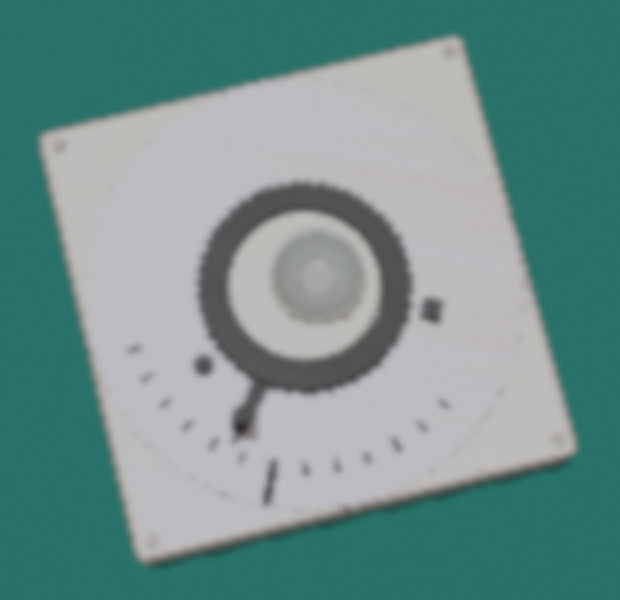

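Emit:
drive_tool(deltas=[0,0,0,-0.028,-0.0255,0,1,0,0,0,-0.028,-0.0255,0,1,0,0,0,-0.028,-0.0255,0,1,0,0,0,-0.028,-0.0255,0,1,0,0,0,-0.028,-0.0255,0,1,0,0,0,-0.028,-0.0255,0,1,0,0,0,-0.028,-0.0255,0,1,0,0,0,-0.028,-0.0255,0,1,0,0,0,-0.028,-0.0255,0,1,0,0,0,-0.028,-0.0255,0,1,0,0,0,-0.028,-0.0255,0,1,0,0,0,-0.028,-0.0255,0,1,0,0,0,-0.028,-0.0255,0,1,0,0,0,-0.028,-0.0255,0,1,0,0,0,-0.028,-0.0255,0,1,0,0,0,-0.028,-0.0255,0,1,0,0,0,0,0,0,1,0,0,0,0,0,0,1])

```text
t: 1.9
tcp_pos: [0.4941, 0.0577, 0.2308]
eef_rot: [-0.525, -3.096, -0.0]
contact_force: [0.3, -0.3, 0.5]
gripper_width: -0.004
gripper_force: 0.0
```

```bash
python3 - <<'E'
from h import *
np.set_printoptions(precision=4,suppress=True)
c=shot('wrist','w0'); print(c['T'],c['camera_matrix'][0],c['k1'])
E
```

```text
[[ 0.3292 -0.9045 -0.2713  0.4235]
 [ 0.9443  0.3151  0.0951  0.0819]
 [-0.0006 -0.2875  0.9578  0.3737]
 [ 0.      0.      0.      1.    ]] [329.4587   0.     315.9919] -0.011027628345426501
```

View pics/w0.png

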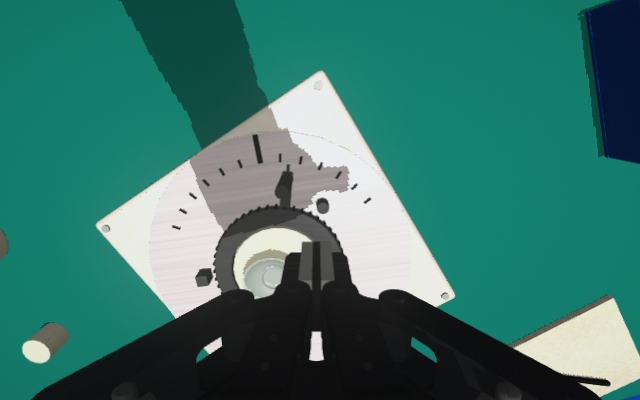

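The picture shows the post at about (285,185), the pin at (322,205), the square block at (204,277) and the long mark from (255,135) to (261,162). I'll fit a circle through the scale marks to get the axis.

```bash
cat >> h.py <<'E'
def marks(c,guess=(0.566,-0.009),lo=.100,hi=.130):
    g=cv2.cvtColor(c['img'],cv2.COLOR_RGB2GRAY)
    m=cv2.morphologyEx(g,cv2.MORPH_BLACKHAT,np.ones((13,13),np.uint8))>45
    n,l,s,ce=cv2.connectedComponentsWithStats(m.astype(np.uint8))
    out=[]
    for i in range(1,n):
        if 6<=s[i,4]<260:
            w=ray(c,ce[i],.062)[0]; r=np.hypot(*(w[:2]-guess))
            if lo<r<hi: out.append((w[0],w[1],s[i,4],*ce[i]))
    return np.array(out)
E
python3 - <<'E'
from h import *
np.set_printoptions(precision=4,suppress=True)
c=pickle.load(open('pics/w0.pkl','rb'))
m=marks(c)
d=m[:,:2]-(.566,-.009)
print(np.c_[m,np.hypot(*d.T),np.degrees(np.arctan2(d[:,1],d[:,0]))%360])
for n,p,z in [('posttop',(285,196),.12),('tip',(289,166),.068),('postbase',(281,203),.07),('pin',(323,202),.078),('sq',(204,272),.078),('m1',(255,135),.062),('m2',(260,163),.062)]: print(n,ray(c,p,z))
E
```

```text
[[  0.4474   0.0145 160.     257.1125 148.2875   0.1209 168.8049]
 [  0.4627   0.0315  19.     279.6842 157.5789   0.111  158.6142]
 [  0.4712   0.0493  23.     300.3478 159.8696   0.1113 148.398 ]
 [  0.4554  -0.007   23.     239.4783 163.6087   0.1106 178.9801]
 [  0.4826   0.0653  28.     320.     165.5      0.1117 138.3353]
 [  0.4902   0.086    8.     343.     165.875    0.1215 128.6042]
 [  0.4568  -0.0265  24.     221.5    171.5      0.1106 189.0877]
 [  0.4967   0.0883   8.     347.375  171.375    0.1195 125.464 ]
 [  0.4967   0.0789  24.     338.0833 174.5833   0.1119 128.2475]
 [  0.4613  -0.0454  23.     205.6522 182.087    0.1108 199.1639]
 [  0.513    0.0899  25.     353.96   186.28     0.1122 118.209 ]
 [  0.5131   0.0777  15.     342.1333 190.4      0.1015 121.3803]
 [  0.4693  -0.0635  31.     192.3871 195.3871   0.1109 209.3957]
 [  0.5309   0.0978  27.     367.     200.2593   0.1125 108.2067]
 [  0.4807  -0.0795  26.     182.6923 210.6923   0.1107 219.5741]
 [  0.4942  -0.0938  26.     175.8462 226.9231   0.1112 229.7318]
 [  0.6364   0.0961   8.     393.5    289.       0.1265  56.2047]]
posttop [[0.4858 0.0337 0.12  ]]
tip [[0.4723 0.0379 0.068 ]]
postbase [[0.5034 0.0181 0.07  ]]
pin [[0.5134 0.0574 0.078 ]]
sq [[ 0.5439 -0.0796  0.078 ]]
m1 [[0.4352 0.0173 0.062 ]]
m2 [[0.4613 0.0118 0.062 ]]
```

```bash
cat >> h.py <<'E'
def axisfit(c):
    m=marks(c); k=(m[:,2]>=15); P=m[k]; g=np.array([.566,-.009])
    for _ in range(3):
        d=P[:,:2]-g; r=np.hypot(*d.T); Q=P[(abs(r-.1125)<.005)&(P[:,2]<70),:2]
        A=np.c_[2*Q,np.ones(len(Q))]; s=np.linalg.lstsq(A,(Q**2).sum(1),rcond=None)[0]; g=s[:2]
    L=m[m[:,2]>90][0,:2]-g; a=np.degrees(np.arctan2(*(Q-g).T[::-1]))%360
    return g,np.sqrt(s[2]+g@g),np.degrees(np.arctan2(L[1],L[0]))%360,np.sort(a)
E
python3 - <<'E'
from h import *
np.set_printoptions(precision=4,suppress=True)
c=pickle.load(open('pics/w0.pkl','rb'))
g,r,L,a=axisfit(c); print(g,r,L,a)
for n,p,z in [('posttop',(285,196),.12),('tip',(289,166),.068),('pin',(323,202),.078),('sq',(204,272),.078)]:
    d=ray(c,p,z)[0,:2]-g; print(n,np.hypot(*d),np.degrees(np.arctan2(d[1],d[0]))%360)
im=c['img'][120:220,220:340]
cv2.imwrite('pics/c1.png',cv2.resize(im[:,:,::-1],None,fx=6,fy=6,interpolation=cv2.INTER_CUBIC))
E
```

```text
[ 0.568  -0.0085] 0.11276051707255656 169.2003566872248 [109.2582 119.2265 129.2008 139.1938 149.1376 159.2089 179.2343 189.158
 199.049  209.0966 219.0998 229.0997]
posttop 0.09245148176934168 152.78986092327295
tip 0.10640682189435034 154.15137324824792
pin 0.08565895007835711 129.6395489009486
sq 0.07508619080200163 251.2454939786743
```

View pics/c1.png

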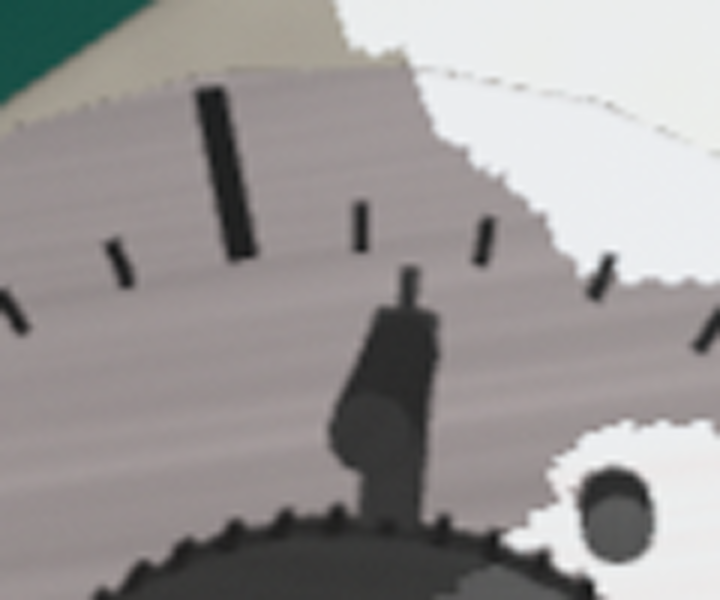

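The pointer is at about 155°, and the long mark at 169.2° about the axis (0.568, -0.0085). I'll come down on the clockwise side of the post.

Emit:
drive_tool(deltas=[0,0,3,0,0.003,0,1,0,0,3,0,0.003,0,1,0,0,0,0,0,0.028,1,0,0,0,0,0,0.028,1,0,0,0,0,0,0.028,1,0,0,0,0,0,0.028,1,0,0,0,0,0,0.026,1,0,0,0,0,0,0,1,0,0,0,0,0,0,1])

```text
t: 2.85
tcp_pos: [0.4956, 0.0648, 0.0933]
eef_rot: [-0.68, -3.066, 0.0]
contact_force: [-0.5, 0.1, 0.7]
gripper_width: 0.0
gripper_force: 0.0
```

```bash
cat >> h.py <<'E'
def where(g=np.array([.568,-.0085])):
    o=sensors.get_obs(); M=R.from_rotvec(o['eef_rot']).as_matrix(); d=o['tcp_pos'][:2]-g
    print('t',o['t'],'tcp',o['tcp_pos'],'yaw',np.degrees(np.arctan2(M[1,0],M[0,0]))%360,'tilt',M[2,2],'p in tool',M[:2,:2].T@d,'F',o['contact_force'])
E
python3 - <<'E'
from h import *
where()
E
```

```text
t 2.85 tcp [0.49556791 0.06482676 0.09334619] yaw 154.9686199910613 tilt -0.9999989545007709 p in tool [0.09665452 0.03579262] F [-0.49843134  0.06440493  0.65239159]
```

Emit:
drive_tool(deltas=[0,0,0,-0.001,-0.006,0.002,1,0,0,0,-0.001,-0.006,0,1,0,0,-5,0.0015,-0.0084,0,1,0,0,-5,0.0015,-0.0084,0,1,0,0,-5,0.0015,-0.0084,0,1,0,0,-5,0.0015,-0.0084,0,1,0,0,0,0,0,0,1])

```text
t: 3.55
tcp_pos: [0.4779, 0.021, 0.0925]
eef_rot: [0.143, 3.136, -0.001]
contact_force: [-0.0, 0.6, -0.2]
gripper_width: -0.0
gripper_force: 0.0
```

```bash
python3 - <<'E'
from h import *
where()
E
```

```text
t 3.55 tcp [0.47793683 0.02101651 0.09250176] yaw 174.77414082925145 tilt -0.9999977371162958 p in tool [0.09237703 0.02119063] F [-0.01466985  0.60748509 -0.16515233]
```

Emit:
drive_tool(deltas=[0,0,-5,0.0025,-0.0082,0,1,0,0,-5,0.0025,-0.0082,0,1,0,0,-5,0.0025,-0.0082,0,1,0,0,-5,0.0025,-0.0082,0,1,0,0,-5,0.0025,-0.0082,0,1,0,0,-5,0.0025,-0.0082,0,1,0,0,-5,0.0022,-0.0082,0,1,0,0,-5,0.0022,-0.0082,0,1,0,0,-5,0.0022,-0.0082,0,1,0,0,-5,0.0022,-0.0082,0,1,0,0,-5,0.0022,-0.0082,0,1,0,0,0,0,0,0,1])

```text
t: 4.75
tcp_pos: [0.4841, -0.0685, 0.092]
eef_rot: [-1.32, 2.85, -0.002]
contact_force: [-0.2, 0.5, 0.2]
gripper_width: 0.001
gripper_force: 0.0
```

```bash
python3 - <<'E'
from h import *
where()
c=shot('top','t1'); im=c['img'][150:275,265:400]
cv2.imwrite('pics/t1c.png',cv2.resize(im[:,:,::-1],None,fx=4,fy=4,interpolation=cv2.INTER_CUBIC))
E
```

```text
t 4.75 tcp [ 0.48409117 -0.06846757  0.09196068] yaw 229.71054186533885 tilt -0.9999990040037252 p in tool [0.10000209 0.02522652] F [-0.17008117  0.50163039  0.20994527]
```

View pics/t1c.png

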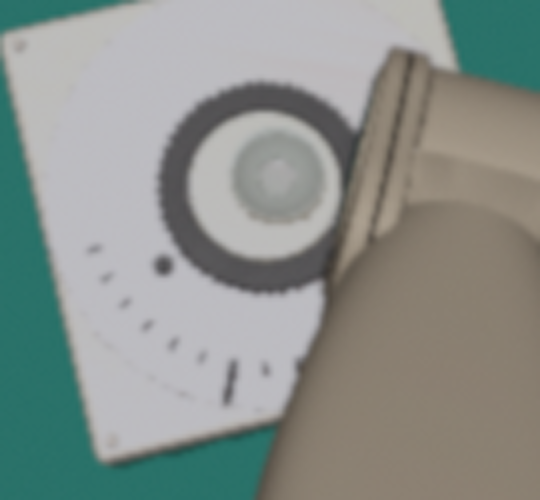

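The arm hides the lever in this view: the pin is visible at (163,265) and the dish hasn't moved. I'll carry on to the stop, with smaller steps at the end.

Emit:
drive_tool(deltas=[0,0,-5,0.0007,-0.0084,0,1,0,0,-5,0.0007,-0.0084,0,1,0,0,-4,0.001,-0.0073,0,1,0,0,-1,0,-0.002,0,1,0,0,0,0,0,0,1])

```text
t: 5.3
tcp_pos: [0.5033, -0.0843, 0.0914]
eef_rot: [-1.682, 2.653, -0.0]
contact_force: [-0.8, -0.8, 0.0]
gripper_width: -0.001
gripper_force: 0.0
```

```bash
python3 - <<'E'
from h import *
where()
E
```

```text
t 5.3 tcp [ 0.50326472 -0.08433762  0.09139858] yaw 244.73706151253475 tilt -0.9999999989305964 p in tool [0.09621168 0.02617847] F [-0.7834932  -0.81527682  0.03401777]
```

Emit:
drive_tool(deltas=[0,0,-1,0.0004,-0.002,0,1,0,0,-1,0.0004,-0.002,0,1,0,0,-1,0.0004,-0.002,0,1,0,0,0,0,0,0,1])

```text
t: 5.7
tcp_pos: [0.5085, -0.0882, 0.0914]
eef_rot: [-1.754, 2.606, -0.001]
contact_force: [-1.7, 0.3, 0.4]
gripper_width: -0.001
gripper_force: 0.3
```

Emit:
drive_tool(deltas=[0,0,0,0,-0.0015,0,1,0,0,0,0,-0.0015,0,1,0,0,0,0,0,0,1])

```text
t: 6.0
tcp_pos: [0.5113, -0.0892, 0.0913]
eef_rot: [-1.754, 2.606, -0.0]
contact_force: [-0.4, -0.8, 0.1]
gripper_width: -0.004
gripper_force: 0.3
```

Emit:
drive_tool(deltas=[0,0,0,0,-0.001,0,1,0,0,0,0,-0.001,0,1,0,0,0,0,0,0,1])

```text
t: 6.3
tcp_pos: [0.5131, -0.09, 0.0913]
eef_rot: [-1.754, 2.606, -0.0]
contact_force: [-1.0, 0.1, -0.7]
gripper_width: 0.005
gripper_force: 0.4
```

```bash
python3 - <<'E'
from h import *
where()
c=shot('wrist','w1')
im=c['img']
cv2.imwrite('pics/w1.png',im[:,:,::-1])
E
```

```text
t 6.3 tcp [ 0.51305328 -0.08995867  0.09129323] yaw 247.87247158103463 tilt -0.9999999920682939 p in tool [0.0961558  0.02021678] F [-1.00650279  0.05298465 -0.66227302]
```

View pics/w1.png

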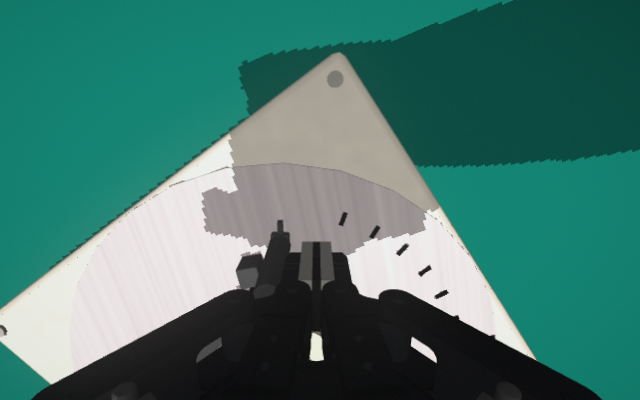

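The pointer tip is at (280,222), and the lever is nearly at the square block at (250,268). I'll push on until the force rises.

Emit:
drive_tool(deltas=[0,0,0,0,-0.001,0,1,0,0,0,0,-0.001,0,1,0,0,0,0,0,0,1])

```text
t: 6.65
tcp_pos: [0.5149, -0.0907, 0.0913]
eef_rot: [-1.754, 2.606, -0.0]
contact_force: [-1.0, 0.1, -0.5]
gripper_width: 0.003
gripper_force: 0.4
```

Emit:
drive_tool(deltas=[0,0,0,0,-0.001,0,1,0,0,0,0,-0.001,0,1,0,0,0,0,0,0,1])

```text
t: 6.95
tcp_pos: [0.5168, -0.0915, 0.0913]
eef_rot: [-1.754, 2.606, -0.0]
contact_force: [-0.8, 0.3, -0.9]
gripper_width: -0.001
gripper_force: 0.4
```

```bash
python3 - <<'E'
from h import *
c=pickle.load(open('pics/w1.pkl','rb'));g=np.array([.568,-.0085])
d=ray(c,(280,222),.068)[0,:2]-g; print(np.hypot(*d),np.degrees(np.arctan2(d[1],d[0]))%360)
m=marks(c);d=m[:,:2]-g;print(np.c_[m[:,2:],np.hypot(*d.T),np.degrees(np.arctan2(d[:,1],d[:,0]))%360].round(3))
where()
E
```

```text
0.10658632483704583 246.83525809152
[[8.00000e+00 2.14375e+02 1.87625e+02 1.29000e-01 2.63048e+02]
 [7.00000e+00 2.02571e+02 1.93857e+02 1.27000e-01 2.66398e+02]
 [7.00000e+00 2.02571e+02 2.01857e+02 1.23000e-01 2.67274e+02]
 [1.30000e+01 2.03308e+02 2.09615e+02 1.19000e-01 2.68012e+02]
 [6.80000e+01 3.42794e+02 2.18529e+02 1.12000e-01 2.29058e+02]
 [7.00000e+00 2.04571e+02 2.19857e+02 1.13000e-01 2.69012e+02]
 [7.10000e+01 2.79535e+02 2.25577e+02 1.02000e-01 2.47365e+02]
 [1.30000e+01 4.23462e+02 2.27000e+02 1.30000e-01 2.08988e+02]
 [6.00000e+00 2.04667e+02 2.27167e+02 1.09000e-01 2.70024e+02]
 [6.50000e+01 3.74308e+02 2.31754e+02 1.12000e-01 2.19033e+02]
 [8.00000e+00 2.17250e+02 2.33250e+02 1.03000e-01 2.67323e+02]
 [1.00000e+01 4.11100e+02 2.33400e+02 1.23000e-01 2.10259e+02]
 [6.00000e+00 2.24833e+02 2.34167e+02 1.01000e-01 2.65168e+02]
 [9.00000e+00 3.94000e+02 2.36333e+02 1.16000e-01 2.13460e+02]
 [8.00000e+00 3.79625e+02 2.38375e+02 1.10000e-01 2.16552e+02]
 [8.00000e+01 4.02088e+02 2.48962e+02 1.13000e-01 2.09025e+02]
 [7.40000e+01 4.24284e+02 2.70432e+02 1.12000e-01 1.98972e+02]
 [7.50000e+01 4.40813e+02 2.93973e+02 1.12000e-01 1.88982e+02]
 [6.00000e+00 4.56500e+02 3.15333e+02 1.16000e-01 1.79649e+02]]
t 6.95 tcp [ 0.51681926 -0.09148615  0.09134033] yaw 247.87285930066915 tilt -0.9999999659924954 p in tool [0.09615214 0.01615347] F [-0.76635061  0.27202447 -0.94308283]
```

Emit:
drive_tool(deltas=[0,0,0,0,-0.001,0,1,0,0,0,0,-0.001,0,1,0,0,0,0,0,0,1])

```text
t: 7.25
tcp_pos: [0.5185, -0.0922, 0.0913]
eef_rot: [1.754, -2.606, -0.0]
contact_force: [-1.5, -0.3, 1.3]
gripper_width: -0.004
gripper_force: 0.5
```

Emit:
drive_tool(deltas=[0,0,0,0,-0.001,0,1,0,0,0,0,-0.001,0,1,0,0,0,0,0,0,1])

```text
t: 7.55
tcp_pos: [0.5189, -0.0925, 0.091]
eef_rot: [1.753, -2.605, -0.004]
contact_force: [-4.4, 1.1, 2.7]
gripper_width: -0.0
gripper_force: 2.5
```

```bash
python3 - <<'E'
from h import *
where()
c=shot('wrist','w2');g=np.array([.568,-.0085])
m=marks(c,g,.095,.115);d=m[:,:2]-g;a=np.degrees(np.arctan2(d[:,1],d[:,0]))%360
print(np.c_[m[:,2:],np.hypot(*d.T),a][(a>225)&(m[:,2]>40)].round(3))
cv2.imwrite('pics/w2c.png',cv2.resize(c['img'][200:320,200:360,::-1],None,fx=4,fy=4))
E
```

```text
t 7.55 tcp [ 0.51893934 -0.09249541  0.09103245] yaw 247.87861798850707 tilt -0.9999955291947248 p in tool [0.09628712 0.01381891] F [-4.41433272  1.11704622  2.67850782]
[[6.60000e+01 3.54258e+02 2.18833e+02 1.12000e-01 2.29044e+02]
 [6.60000e+01 2.79152e+02 2.25909e+02 1.02000e-01 2.51007e+02]]
```

View pics/w2c.png

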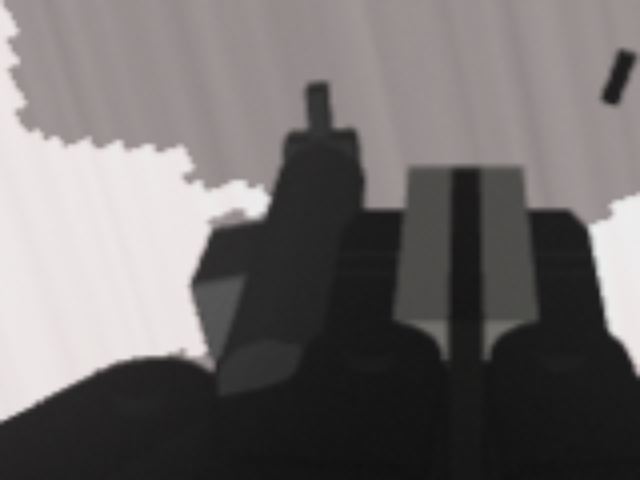

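It has stalled against the stop: 4.4 N, lever at 251°. One more small nudge, then back off, rise, cross over the post and come down on its other side.

Emit:
drive_tool(deltas=[0,0,0,0,-0.001,0,1,0,0,0,0,0,0,1,0,0,0,0,0.008,0,1,0,0,0,0,0.01,0,1,0,0,0,0,0,0,1,0,0,0,0,0,-0.03,1,0,0,0,0,0,-0.03,1,0,0,0,0,0,0,1,0,0,-1.5,0,-0.02,0,1,0,0,-1.5,0,-0.02,0,1,0,0,0,0,-0.02,0,1,0,0,0,0,0,0,1])

```text
t: 8.8
tcp_pos: [0.5633, -0.1086, 0.1512]
eef_rot: [-1.82, 2.558, -0.004]
contact_force: [-0.6, -0.1, 0.5]
gripper_width: -0.0
gripper_force: 0.0
```

```bash
python3 - <<'E'
from h import *
where()
c=shot('wrist','w3');g=np.array([.568,-.0085])
m=marks(c,g,.095,.115);d=m[:,:2]-g;a=np.degrees(np.arctan2(d[:,1],d[:,0]))%360
print(np.c_[m[:,2:],np.hypot(*d.T),a][(a>160)&(m[:,2]>15)].round(3))
cv2.imwrite('pics/w3.png',c['img'][:,:,::-1])
E
```

```text
t 8.8 tcp [ 0.56327799 -0.10864055  0.15116961] yaw 250.85520738516874 tilt -0.9999954360648472 p in tool [ 0.09615067 -0.02838081] F [-0.64500154 -0.08977387  0.46519912]
[[5.00000e+01 4.10540e+02 1.92420e+02 1.12000e-01 2.29065e+02]
 [4.00000e+01 3.55500e+02 1.94500e+02 1.03000e-01 2.50027e+02]
 [4.50000e+01 4.33378e+02 2.03800e+02 1.13000e-01 2.19023e+02]
 [4.80000e+01 4.52938e+02 2.18583e+02 1.13000e-01 2.08984e+02]
 [4.90000e+01 4.67878e+02 2.36327e+02 1.13000e-01 1.99034e+02]
 [4.50000e+01 4.79044e+02 2.55778e+02 1.13000e-01 1.88996e+02]
 [4.80000e+01 4.85458e+02 2.76188e+02 1.13000e-01 1.79076e+02]]
```

View pics/w3.png

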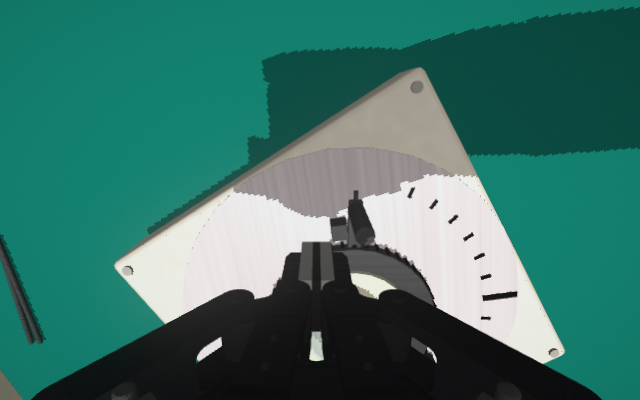

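The lever rests against the block: lever at (358,215), block at (339,228). The tool is now on the anticlockwise side. Next: down, close the gap, then sweep clockwise to short of the mark.

Emit:
drive_tool(deltas=[0,0,0,0,0,0.03,1,0,0,0,0,0,0.03,1,0,0,0,0,0,0,1,0,0,0,-0.001,0.008,0,1,0,0,5,0.002,0.0082,0,1,0,0,5,0.002,0.0082,0,1,0,0,5,0.002,0.0082,0,1,0,0,5,0.002,0.0082,0,1,0,0,5,0.002,0.0082,0,1,0,0,5,0.002,0.0082,0,1,0,0,5,0.002,0.0082,0,1,0,0,5,0.002,0.0082,0,1,0,0,0,0,0,0,1])

```text
t: 10.15
tcp_pos: [0.4927, -0.0779, 0.0934]
eef_rot: [-0.837, 3.025, -0.002]
contact_force: [1.1, 0.1, -0.7]
gripper_width: -0.003
gripper_force: 0.0
```

```bash
cat >> h.py <<'E'
def look(fn):
    where()
    c=shot('wrist',fn);g=np.array([.568,-.0085])
    m=marks(c,g,.095,.125);d=m[:,:2]-g;a=np.degrees(np.arctan2(d[:,1],d[:,0]))%360
    k=(a>130)&(a<255)&(m[:,2]>20); print(np.c_[m[:,2:],np.hypot(*d.T),a][k].round(3))
E
python3 - <<'E'
from h import *
look('w4')
E
```

```text
t 10.15 tcp [ 0.49265136 -0.07794206  0.09339873] yaw 210.91984016100318 tilt -0.9999957970256637 p in tool [ 0.1003224 -0.0208568] F [ 1.0553785   0.1306938  -0.68494399]
[[6.50000e+01 3.58692e+02 2.14769e+02 1.13000e-01 2.09074e+02]
 [6.00000e+01 3.23567e+02 2.16767e+02 1.12000e-01 2.19136e+02]
 [6.40000e+01 3.93141e+02 2.18953e+02 1.12000e-01 1.99047e+02]
 [6.30000e+01 2.89698e+02 2.24333e+02 1.12000e-01 2.29181e+02]
 [8.00000e+01 4.25500e+02 2.28275e+02 1.12000e-01 1.89030e+02]
 [7.00000e+01 3.52500e+02 2.31657e+02 1.02000e-01 2.10648e+02]
 [2.40000e+01 4.06792e+02 2.31750e+02 1.07000e-01 1.93817e+02]
 [8.60000e+01 4.53942e+02 2.42500e+02 1.12000e-01 1.79123e+02]
 [7.40000e+01 4.97568e+02 2.82257e+02 1.13000e-01 1.58968e+02]
 [6.60000e+01 5.10455e+02 3.05864e+02 1.13000e-01 1.48944e+02]
 [6.50000e+01 5.17785e+02 3.30123e+02 1.13000e-01 1.39016e+02]]
```

Emit:
drive_tool(deltas=[0,0,5,0.001,0.0083,0,1,0,0,5,0.001,0.0083,0,1,0,0,5,0.001,0.0083,0,1,0,0,5,0.001,0.0083,0,1,0,0,5,0.0015,0.0083,0,1,0,0,5,0.0015,0.0083,0,1,0,0,5,0.0015,0.0083,0,1,0,0,0,0,0,0,1])

```text
t: 11.0
tcp_pos: [0.4689, -0.0249, 0.092]
eef_rot: [0.109, 3.139, -0.0]
contact_force: [-0.3, -0.6, 0.2]
gripper_width: -0.002
gripper_force: 0.0
```

```bash
python3 - <<'E'
from h import *
look('w5')
E
```

```text
t 11.0 tcp [ 0.46885647 -0.02491618  0.09201996] yaw 176.02065493773551 tilt -0.99999969720541 p in tool [ 0.09776524 -0.02325685] F [-0.27627414 -0.6373578   0.17773315]
[[5.90000e+01 3.47220e+02 2.11610e+02 1.13000e-01 1.79090e+02]
 [3.90000e+01 4.01538e+02 2.13615e+02 1.14000e-01 1.63737e+02]
 [6.40000e+01 3.12141e+02 2.16531e+02 1.12000e-01 1.89127e+02]
 [8.40000e+01 4.16357e+02 2.19488e+02 1.13000e-01 1.59097e+02]
 [6.10000e+01 2.79098e+02 2.26820e+02 1.12000e-01 1.99136e+02]
 [7.00000e+01 3.52429e+02 2.28643e+02 1.02000e-01 1.77593e+02]
 [8.00000e+01 4.47050e+02 2.31875e+02 1.12000e-01 1.49118e+02]
 [6.40000e+01 2.49422e+02 2.42016e+02 1.12000e-01 2.09159e+02]
 [7.50000e+01 4.74227e+02 2.48333e+02 1.13000e-01 1.39047e+02]
 [5.90000e+01 2.24000e+02 2.61000e+02 1.12000e-01 2.19202e+02]
 [7.20000e+01 2.04611e+02 2.83250e+02 1.12000e-01 2.29173e+02]]
```

Emit:
drive_tool(deltas=[0,0,3.5,0.001,0.0058,0,1,0,0,3.5,0.001,0.0058,0,1,0,0,0,0,0,0,1,0,0,0,0,0,0,1])

```text
t: 11.45
tcp_pos: [0.4684, -0.0138, 0.0916]
eef_rot: [0.3, 3.126, 0.0]
contact_force: [-0.5, 0.9, 0.0]
gripper_width: 0.001
gripper_force: 0.0
```

```bash
cat >> h.py <<'E'
def ptr(fn):
    # pointer angle minus long mark angle (from fitted regular marks); pointer cast at several heights
    where(); c=shot('wrist',fn); g=np.array([.568,-.0085])
    m=marks(c,g,.09,.125); d=m[:,:2]-g; a=np.degrees(np.arctan2(d[:,1],d[:,0]))%360; r=np.hypot(*d.T)
    k=(abs(r-.1125)<.0012)&(m[:,2]>20)&(a>100); res=((a[k]-169.2+5)%10)-5; off=np.median(res); print('long',169.2+off,'n',k.sum())
    q=(r<.106)&(r>.09)&(m[:,2]>25)&(abs(a-170)<12)
    for p in m[q]:
        for z in(.062,.066,.070):
            e=ray(c,p[3:5],z)[0,:2]-g; print(p[2:].round(1),z,np.hypot(*e).round(4),(np.degrees(np.arctan2(e[1],e[0]))%360-169.2-off).round(2))
    L=m[(m[:,2]>90)]; print('L',L)
E
python3 - <<'E'
from h import *
ptr('w6')
E
```

```text
t 11.45 tcp [ 0.46841113 -0.01382011  0.091582  ] yaw 169.0256471352565 tilt -0.9999997098545746 p in tool [ 0.09675483 -0.0241815 ] F [-0.52117882  0.89625779  0.04796611]
long 169.13869995101075 n 12
[ 66.  352.3 226.8] 0.062 0.1026 2.12
[ 66.  352.3 226.8] 0.066 0.1042 2.35
[ 66.  352.3 226.8] 0.07 0.1058 2.57
L []
```

Emit:
drive_tool(deltas=[0,0,0,0,0.0018,0,1,0,0,0,0,0.0017,0,1,0,0,0,0,0,0,1,0,0,0,0,-0.006,0,1,0,0,0,0,-0.008,0,1,0,0,0,0,0,0,1,0,0,0,0,0,-0.04,1,0,0,0,0,0,-0.04,1,0,0,0,0,0.02,0,1,0,0,0,0,0.017,0,1,0,0,0,0,0,0,1,0,0,0,0,0,0,1])

```text
t: 12.7
tcp_pos: [0.4728, 0.0124, 0.1711]
eef_rot: [-0.303, -3.126, 0.001]
contact_force: [0.5, -0.7, 0.2]
gripper_width: 0.001
gripper_force: 0.0
```

```bash
python3 - <<'E'
from h import *
ptr('w7')
c=pickle.load(open('pics/w7.pkl','rb'))
cv2.imwrite('pics/w7c.png',cv2.resize(c['img'][130:250,240:400,::-1],None,fx=5,fy=5,interpolation=cv2.INTER_CUBIC))
E
```

```text
t 12.7 tcp [0.47275503 0.01235674 0.17110932] yaw 168.9116326972373 tilt -0.999999821643958 p in tool [0.09747813 0.00214962] F [ 0.48713098 -0.66540798  0.23515805]
long 169.16819829633062 n 12
[ 44.  311.9 191.1] 0.062 0.1019 0.55
[ 44.  311.9 191.1] 0.066 0.103 0.52
[ 44.  311.9 191.1] 0.07 0.1041 0.48
L [[4.47432875e-01 1.46573549e-02 2.41000000e+02 3.13037344e+02
  1.65153527e+02]]
```

View pics/w7c.png

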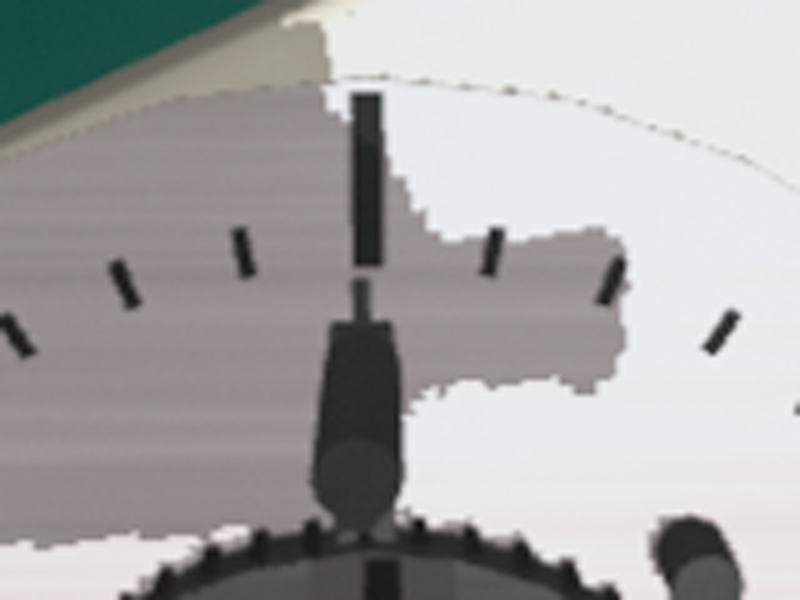

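The pointer is about 0.5° short of the mark: pointer at column 361 against mark at 368 in the crop. I'll retrace the path and nudge it 0.9 mm further.

Emit:
drive_tool(deltas=[0,0,0,0,-0.02,0,1,0,0,0,0,-0.017,0,1,0,0,0,0,0,0,1,0,0,0,0,0,0.04,1,0,0,0,0,0,0.04,1,0,0,0,0,0,0,1,0,0,0,0,0.008,0,1,0,0,0,0,0.004,0,1,0,0,0,0,0.0015,0,1,0,0,0,0,0.0014,0,1,0,0,0,0,0,0,1,0,0,0,0,0,0,1,0,0,0,0,-0.006,0,1,0,0,0,0,-0.009,0,1,0,0,0,0,0,0,1,0,0,0,0,0,-0.04,1,0,0,0,0,0,-0.04,1,0,0,0,0,0.02,0,1,0,0,0,0,0.018,0,1,0,0,0,0,0,0,1])

```text
t: 14.75
tcp_pos: [0.4736, 0.0143, 0.1717]
eef_rot: [0.302, 3.126, 0.001]
contact_force: [-0.2, -1.2, 0.0]
gripper_width: -0.0
gripper_force: 0.0
```

```bash
python3 - <<'E'
from h import *
ptr('w8')
E
```

```text
t 14.75 tcp [0.47359358 0.01426924 0.17170192] yaw 168.9618294353952 tilt -0.9999994004435333 p in tool [0.09701933 0.00427273] F [-0.15073243 -1.22764058  0.00470788]
long 169.17292309899162 n 11
[ 40.  311.  190.6] 0.062 0.1016 -0.28
[ 40.  311.  190.6] 0.066 0.1027 -0.31
[ 40.  311.  190.6] 0.07 0.1038 -0.34
L [[4.47170574e-01 1.47356021e-02 2.28000000e+02 3.10315789e+02
  1.63912281e+02]]
```

The pointer is within 0.3° of the long mark. I'll rise clear and hand in.

Emit:
drive_tool(deltas=[0,0,0,0,0,-0.04,1,0,0,0,0,0,-0.04,1,0,0,0,0,0,0,1,0,0,0,0,0,0,1])

```text
t: 15.2
tcp_pos: [0.4738, 0.0126, 0.2521]
eef_rot: [0.306, 3.125, -0.0]
contact_force: [-0.6, 1.3, -0.3]
gripper_width: 0.005
gripper_force: 0.0
```

```bash
python3 -c "
from h import *
print(order.job_done())"
```

```text
the job is handed in; nothing more can be done
None
```

I pushed the lever anticlockwise onto the square stop, then back until its pointer stood within about 0.3° of the long mark (my camera measurement), moved the arm clear and handed the job in at about 15 s; no verdict came back.

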